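Unlock the mini chopper's cup and park it on the drip stand

ROBOT

A 6-joint arm with a two-finger parallel gripper is mounted at the origin on the work surface. World frame = base frame: x ahead of the robot, y to its left, z up, the work surface at z = 0. Lengths are in m, angles in rad, forces in N, time in s.
With the tool pointing down it reaches from about 0.25 to 0.775 m from the base axis. Payload 4 kg.
Tool frame: the origin (TCP) lies at the very end of the fingers, on their centre line; the grasp point (between the pads) lies 19 mm behind it; z points along the fingers, y is the line along which they close (so a half turn about z gives the same grasp; the last joint's range is limited). The gripper opens to 85 mm and grips with 20 to 120 N. Pads are 22 mm wide; open, the fingers measure 114 mm over their backs; the gripper's body (76 mm by 85 mm) begins 54 mm behind the grasp point. The pads swing forward as they close: fully open they stand 13 mm farther back than shut.
Start: joints at [1.148, 0.087, 1.371, -0, 1.684, -0.103], TCP at [0.173, 0.522, 0.231] pointing down, gripper open.
Joint ranges: [-3.1, 3.1], [-0.76, 2.03], [0.27, 2.55], [-1.08, 4.22], [0.17, 2.65], [-2.57, 2.57]. Speed limits (rad/s): [2.79, 2.79, 3.14, 3.14, 3.14, 3.14].

INTERFACE

Orientations are given as a 3x3 rotation matrix whose columns are the frame's x, y, z axes.
In Python, from workcell import ctrl, hand, kin, get_obs, eyes, ticket gives the robot as it stands. The module is installed in compiled form; this text tells all that it offers. Calls block until the motion is done:
- ctrl.move_pose(position, orientation): joint-space move of the TCP to a pose.
- ctrl.move_l(position, rotation=None, max_speed=0.15): straight line of the TCP; rotation=None keeps the orientation; max_speed is the mean speed in m/s.
- ctrl.move_j(angles): joint-space move.
- hand.move_gripper(opening): finger opening in m; the grip force is fixed at half the most; returns when the fingers have stopped.
- ctrl.pause(seconds).
- kin.ik(position, orientation): joint angles nearest the present ones, or None.
- get_obs(): the state.
- eyes.capture(name): name is "scene" or "side" or "wrist"; returns (picture, depth): 480x640x3 uint8, red, green, blue; 480x640 float32, m along the optical axis (not along the pixel's ray), 0 where there is no reading.
- eyes.camera_info(name): a dict with "fovy" (degrees; the focal length in pixels is half the picture's height over the tangent of half this angle, whatever the lens; pixels are square), "cx", "cy" (the principal point, pixels), "k1" (the pictures are not rectified: a ray, as slopes to the right and down, at radius r is drawn at 1 + k1 r^2 times it, then the intrinsics apply), "R" (3x3) and "t" (3): a world point X has camera coordinates R X + t. Camera axes: x right, y down, z forward; pixel columns grow to the right and rows downward; lengths in m; the calibration is good to about 2 mm. A picture is of the moment at which its call begins: read the wrist's pose just before it. camera_info takes no time and is no camera call; for the wrist camera it gives the pose at the moment of the call.
A pose or a line that the arm cannot do raises ctrl.Unreachable and nothing moves.
- ticket.job_done(): hands the job in; it is judged then, once.
The state is a dict: "clock": time; "qpos": joint angles; "qvel": joint speeds; "effort": joint torques, N m; "position": TCP position; "ee_rot": TCP orientation; "contact_force": force on the tool from outside, world axes, zero at the start; "moment": the same for the moment, N m; "gripper_width": finger opening in m; "gripper_force": force on a finger pad.
Only numpy, scipy, OpenCV 4.12 (cv2) and the standard library are available. Lean on these libraries where they do the work, as an engineer would, in place of code of your own. Each camera call takes 0.05 s, during which the arm holds its last target. There are 200 camera calls.

TASK

The chopper's cup is locked on its motor base by a bayonet: turn it counter-clockwise (seen from above) round to its stop by its side handle, keeping off the grip on its top until it is there. Then lift the cup straight out, and lower it, without dropping it, onto the drip stand with its two ear holes over the two pins, fully down and let go. Do not disturb the carrot, jar, tomato, knife, beaker and spoon lying about.

Things in the scene. Friction and masses are not known exactly. Their poses are not given: they have to be found in the camera images.
- chopper: Motor base of the mini chopper: round blue and silver housing, 148 mm wide at the foot, 136 mm at the deck, 100 mm high, fixed. Origin: centre of its underside, z up. Turn angle of the cup = cup yaw minus base yaw (counter-clockwise from above is positive): -1.2 to -0.8 rad at the start, locked; clear of the hooks above -0.2; the stop is at about +0.03, where the x axes of cup and base agree.
- deck (a point): Centre of the base's flat deck, 100 mm above the table. Round socket here, 60 mm wide, 26 mm deep. On the deck, at radius 42 to 68 mm, two opposite bayonet hooks 14 mm high, their roofs 8 mm above the deck over the cup's ears: a locked cup lifts only 2 mm. Two fixed stops 12 mm high end the turn. Light friction (1 to 3 N at the handle) resists the turn; the cup stays where it is left.
- cup: Closed cup (about 0.3 kg), loose, standing in the base. Origin at the centre of the underside of its flange, z up; 100 mm above the table when in the base. White round body 72 mm wide from z = 6 to 70 mm, flat top. A round plug 57 mm wide below reaches z = -24 mm.
- cup_ears (a point): At the cup's origin. The grey flange: a disc 76 mm across and 6 mm thick (z = 0 to 6 mm) with two ears along the cup's x axis, together 116 mm long and 26 mm wide; each ear has an upright 11 mm through hole, at x = +46 and -46 mm. The same either way round.
- cup_grip (a point): In the grey upright bar grip on the cup's flat top, on its axis, z = 88 mm in the cup's frame. The bar is 56 mm long along the cup's x, 16 mm thick along y, and reaches from z = 70 to 100 mm.
- cup_handle (a point): On the upper level bar of the grey D-shaped side handle, at y = 66 mm, z = 62 mm in the cup's frame; push it sideways here to turn the cup. Bars 12 mm thick: two level ones from the body out to y = 84 mm, at z = 62 and 22 mm, and an upright one joining their ends. Top of the handle at z = 68 mm.
- stand: Drip stand of bare steel, fixed: base plate 156 (x) by 80 mm (y), 8 mm thick, and two pillars 24 (x) by 26 mm (y) centred at x = +46 and -46 mm, with flat shoulders 50 mm above the table. Origin at the centre of its underside. On each shoulder an upright pin 8 mm thick, 19 mm high (the last 6 mm a cone to 3 mm). The cup's plug hangs free between the pillars.
- stand_top (a point): Point midway between the pins at shoulder height, 50 mm above the table; x axis along the line of the two pins. The parked cup has its origin here and its x axis along this x axis, either way round.
- carrot: A carrot 130 mm long, 26 mm thick, lying on the table nearest the robot; origin under its middle. A bystander.
- sample_jar: A lidded sample jar 56 mm wide, 60 mm high; origin under its centre. A bystander.
- tomato: A tomato 68 mm wide, 52 mm high; origin under its centre. A bystander.
- knife: A kitchen knife 280 mm long lying flat on the right, black handle; origin near its middle. A bystander.
- beaker: A clear plastic cup 72 mm wide, 80 mm high, standing on the left; origin under its centre. A bystander.
- spoon: A steel spoon 170 mm long lying beyond the chopper and stand. A bystander.
There are look-alikes about, which are no part of the job. Of the things like the chopper, leave any that is red; of the rest the larger one is meant.

How it is judged:
By the outcome, as a careful person would: the job done as asked, in the order asked, and still so for the second after the job is handed in, with the robot touching nothing.
It also fails if it takes over 59 s, if anything falls off the work surface, if the arm or the gripper's body presses on something with over 40 N, if the wrist force passes 120 N, or if a joint passes its speed limit or range.

## Working session

There is one attempt and no reset: what is moved stays moved. The work goes in short steps, each a Python script; the robot and the scene stay as the last script left them, time stands still between calls to the robot, and variables do not carry over. Pictures are saved under pics/ and viewed, at most 10 in all, crops included, and the job is handed in when it is done.

```bash
mkdir -p pics
cat > h.py <<'E'
import numpy as np, cv2
from workcell import ctrl, hand, kin, get_obs, eyes, ticket
def cap(name):
    i=eyes.camera_info(name); p,d=eyes.capture(name); return p,d,i
def cloud(d,i):
    h,w=d.shape; f=h/2/np.tan(np.radians(i['fovy'])/2)
    K=np.array([[f,0,i['cx']],[0,f,i['cy']],[0,0,1]])
    uv=np.stack(np.meshgrid(np.arange(w),np.arange(h)),-1).reshape(-1,1,2).astype(np.float64)
    n=cv2.undistortPoints(uv,K,np.array([i['k1'],0,0,0.])).reshape(h,w,2)
    c=np.dstack([n*d[...,None],d])
    X=(c-np.array(i['t']))@np.array(i['R']); X[d<=0]=np.nan
    return X
def save(n,p): cv2.imwrite(f'pics/{n}.png',p[...,::-1])
def down(yaw): # tool down, tool y axis at world angle yaw
    y=np.array([np.cos(yaw),np.sin(yaw),0]); z=np.array([0,0,-1.]); return np.column_stack([np.cross(y,z),y,z])
E
python3 - <<'E'
from h import *
for n in('scene','side'):
    p,d,i=cap(n); save(n,p); X=cloud(d,i); np.savez(n,p=p,X=X)
    print(n,-np.array(i['R']).T@i['t'], i['fovy'])
print(get_obs()['clock'],get_obs()['ee_rot'])
E
```

```text
scene [1.28574157 0.30560959 1.19103919] 44.73887141238876
side [ 0.43452485 -0.80794581  1.09508305] 43.55389195719283
0.1 [[-9.49311428e-01  3.14335909e-01 -8.65212940e-04]
 [ 3.14337001e-01  9.49309716e-01 -1.82018696e-03]
 [ 2.49204928e-04 -1.99989272e-03 -9.99997969e-01]]
```

View pics/scene.png

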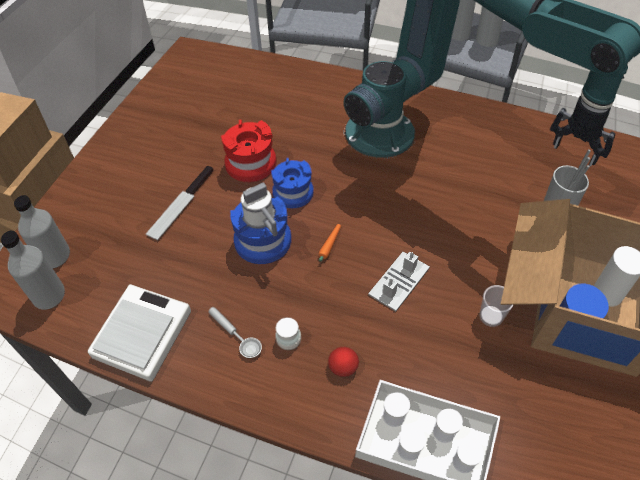

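View pics/side.png

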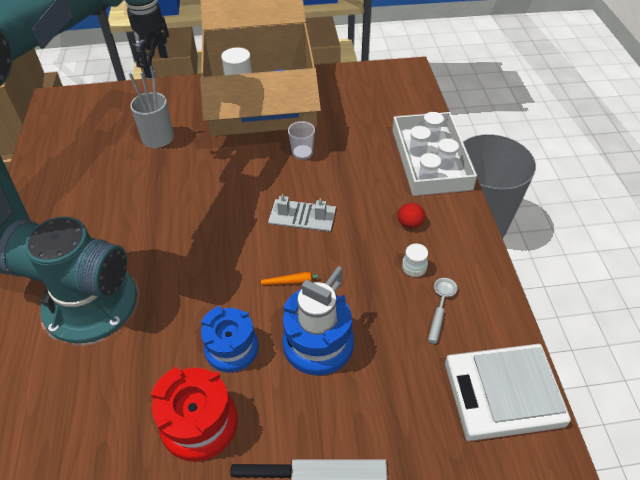

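Scene view: the red chopper (250,148) is excluded. The small blue base (292,182) is the smaller look-alike. The large blue one (262,225), carrying the white cup, is the one meant. The stand is at (400,280). I'll confirm in a crop and measure.

Run:
```python
from h import *
a=np.load('scene.npz'); b=np.load('side.npz')
s=a['p'][140:270,200:330]; t=b['p'][255:385,250:380]
save('crop',np.hstack([cv2.resize(s,(400,400),interpolation=cv2.INTER_CUBIC),cv2.resize(t,(400,400),interpolation=cv2.INTER_CUBIC)]))
X1=a['X'][140:270,200:330].reshape(-1,3);X2=b['X'][255:385,250:380].reshape(-1,3)
for n,X,c in(('scene',a['X'],a['p']),('side',b['X'],b['p'])):
    X=X.reshape(-1,3);c=c.reshape(-1,3).astype(int)
    ok=(np.hypot(X[:,0]-.48,X[:,1]+.05)<.45)
    for nm,m in (('cuptop',ok&(abs(X[:,2]-.17)<.005)),('grip top',ok&(abs(X[:,2]-.2)<.005)),('gray .168',ok&(X[:,2]>.16)&(X[:,2]<.172)&(c.max(1)<150)),
      ('blue deck',ok&(X[:,2]>.09)&(X[:,2]<.12)&(c[:,2]-c[:,0]>60)),('shoulder',ok&(X[:,2]>.045)&(X[:,2]<.072)&(c.max(1)-c.min(1)<25))):
        Q=X[m]; 
        if len(Q): print(n,nm,len(Q),np.median(Q,0).round(4),Q.min(0).round(3),Q.max(0).round(3))
```

```text
scene cuptop 549 [ 0.4963 -0.1401  0.1689] [ 0.041 -0.204  0.165] [0.551 0.046 0.175]
scene grip top 456 [ 0.0899 -0.0404  0.1996] [ 0.031 -0.189  0.195] [0.52  0.047 0.205]
scene gray .168 371 [ 0.1144 -0.0589  0.1658] [ 0.04  -0.193  0.16 ] [0.552 0.046 0.172]
scene blue deck 895 [ 0.5224 -0.1499  0.106 ] [ 0.284 -0.236  0.09 ] [ 0.562 -0.1    0.12 ]
scene shoulder 1516 [ 0.7302 -0.0087  0.0502] [ 0.04  -0.372  0.045] [0.873 0.396 0.072]
side cuptop 946 [ 0.4784 -0.1645  0.1703] [ 0.032 -0.204  0.165] [0.546 0.003 0.175]
side grip top 766 [ 0.0893 -0.058   0.2006] [ 0.03  -0.189  0.195] [0.516 0.025 0.205]
side gray .168 475 [ 0.1103 -0.0857  0.166 ] [ 0.033 -0.204  0.16 ] [0.548 0.005 0.172]
side blue deck 1934 [ 0.479  -0.1987  0.1023] [ 0.266 -0.236  0.09 ] [ 0.556 -0.106  0.12 ]
side shoulder 2024 [ 0.7896 -0.2663  0.0485] [ 0.03  -0.373  0.045] [0.878 0.399 0.072]
```

View pics/crop.png

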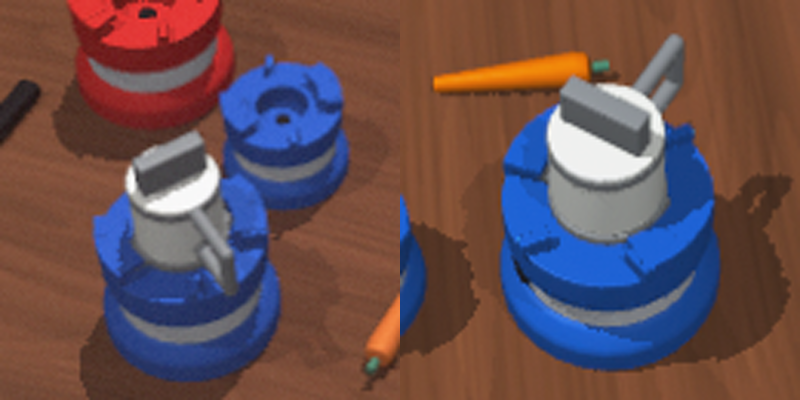

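The crop confirms the target: the left panel shows the large blue base with the white cup, its bar grip at (168,165) and its D-handle at (215,250). Now I'll fit the poses.

Run:
```python
from h import *
a=np.load('scene.npz'); b=np.load('side.npz')
def ang(Q):
    w,v=np.linalg.eigh(np.cov((Q-Q.mean(0)).T)); return np.arctan2(v[1,1],v[0,1])
for n,f,roi,rs in(('scene',a,(slice(165,270),slice(225,300)),(slice(245,315),slice(365,435))),('side',b,(slice(255,385),slice(275,365)),(slice(185,235),slice(262,342)))):
    X=f['X'][roi].reshape(-1,3);c=f['p'][roi].reshape(-1,3).astype(int)
    z=X[:,2]
    top=X[abs(z-.2)<.003]; r=cv2.minAreaRect(top[:,:2].astype(np.float32)*1000)
    print(n,'grip',len(top),top.mean(0).round(4),r,np.degrees(ang(top[:,:2])))
    W=X[(abs(z-.17)<.003)&(c.min(1)>190)][:,:2]
    (cx,cy),rr=cv2.minEnclosingCircle(W.astype(np.float32)*1000); print(' top circle',cx,cy,rr)
    g=np.array([cx,cy])/1000
    H=X[(abs(z-.165)<.006)&(np.hypot(*(X[:,:2]-g).T)>.045)]
    e=H[:,:2].mean(0)-g; print(' handle',len(H),H.mean(0).round(3),np.degrees(np.arctan2(e[1],e[0])),H[:,:2].min(0),H[:,:2].max(0))
    D=X[(abs(z-.1)<.003)];(cx,cy),rr=cv2.minEnclosingCircle(D[:,:2].astype(np.float32)*1000);print(' deck',len(D),cx,cy,rr)
    D=X[(z>.106)&(z<.118)&(c[:,2]-c[:,0]>60)];(cx,cy),rr=cv2.minEnclosingCircle(D[:,:2].astype(np.float32)*1000);print(' hooks',len(D),cx,cy,rr)
    S=f['X'][rs].reshape(-1,3)
    P=S[abs(S[:,2]-.05)<.003]; print(' shoulders',len(P),P.mean(0).round(4),cv2.minAreaRect(P[:,:2].astype(np.float32)*1000))
    k=cv2.kmeans(P[:,:2].astype(np.float32),2,None,(3,50,1e-6),5,cv2.KMEANS_PP_CENTERS)[2]; print(k,k.mean(0),np.degrees(np.arctan2(*(k[0]-k[1])[::-1])),np.linalg.norm(k[0]-k[1]))
    P=S[abs(S[:,2]-.008)<.003]; print(' plate',len(P),cv2.minAreaRect(P[:,:2].astype(np.float32)*1000))
    c=f['p'].reshape(-1,3).astype(int);A=f['X'].reshape(-1,3)
    m=(c[:,0]>180)&(c[:,1]>70)&(c[:,1]<160)&(c[:,2]<60)&(A[:,2]>.01)&(A[:,2]<.04);print(' carrot',m.sum(),A[m].min(0),A[m].max(0))
    m=(c[:,0]>150)&(c[:,1]<60)&(c[:,2]<60)&(A[:,2]>.01)&(A[:,2]<.14)
    Q=A[m];print(' reds',m.sum(),Q.min(0).round(3),Q.max(0).round(3))
```

```text
scene grip 99 [ 0.4953 -0.1683  0.1993] ((493.37158203125, -167.5865478515625), (16.501340866088867, 55.51167678833008), 54.0483283996582) 143.00799880961026
 top circle 495.45306396484375 -167.0973358154297 34.734619140625
 handle 78 [ 0.536 -0.115  0.165] 51.99667970604455 [ 0.51993029 -0.13321494] [ 0.55189459 -0.09863355]
 deck 357 494.6607666015625 -165.87913513183594 68.88994598388672
 hooks 441 494.5740966796875 -164.1095428466797 71.25694274902344
 shoulders 120 [0.5003 0.1958 0.0495] ((499.914794921875, 195.3420867919922), (26.448259353637695, 118.38153076171875), 72.93755340576172)
[[0.45607677 0.20924257]
 [0.5444468  0.18235205]] [0.5002618  0.19579731] 163.07527 0.09237081
 plate 908 ((493.67401123046875, 203.92469787597656), (204.26071166992188, 137.16004943847656), 0.33150193095207214)
 carrot 69 [ 0.38855125 -0.01236797  0.01010476] [0.4981935  0.00678849 0.02695515]
 reds 1396 [ 0.182 -0.382  0.02 ] [0.781 0.167 0.119]
side grip 216 [ 0.4903 -0.1685  0.2004] ((489.7089538574219, -167.57177734375), (18.083173751831055, 56.01268768310547), 50.494319915771484) 142.13901804384477
 top circle 489.9381408691406 -168.01512145996094 35.695167541503906
 handle 116 [ 0.531 -0.116  0.167] 51.52466153484984 [ 0.51281287 -0.13531129] [ 0.54752826 -0.09494308]
 deck 912 490.7503662109375 -168.06454467773438 68.88418579101562
 hooks 714 488.71685791015625 -168.76901245117188 69.9626235961914
 shoulders 114 [0.4938 0.1942 0.0503] ((492.5732727050781, 197.12973022460938), (30.6484432220459, 115.42188262939453), 72.68453979492188)
[[0.44849274 0.20764804]
 [0.53608716 0.18161513]] [0.49228996 0.19463158] 163.44814 0.09138104
 plate 1040 ((491.1626281738281, 218.72103881835938), (167.16481018066406, 199.6161346435547), 83.7236328125)
 carrot 325 [ 0.38094532 -0.01513369  0.01005596] [0.49158714 0.00918605 0.03053455]
 reds 4467 [ 0.173 -0.387  0.019] [0.773 0.162 0.12 ]
```

Run:
```python
from h import *
for n in('scene','side'):
    A=np.load(n+'.npz')['X'].reshape(-1,3)
    for y in(.25,.3,.35,.4,.45,.5):
        m=(A[:,0]>.25)&(A[:,0]<.6)&(abs(A[:,1]-y)<.025)&(A[:,2]<.6); print(n,y,A[m].max(0).round(3) if m.any() else 0)
o=get_obs(); p=o['position']
ctrl.move_l([p[0],p[1],.36],max_speed=.3)
ctrl.move_pose([.44,.195,.30],down(np.radians(-107)))
p,d,i=cap('wrist'); save('w_stand',p); np.savez('w_stand',p=p,X=cloud(d,i)); print(-np.array(i['R']).T@i['t'])
ctrl.move_pose([.44,-.168,.40],down(np.radians(-107)))
p,d,i=cap('wrist'); save('w_cup',p); np.savez('w_cup',p=p,X=cloud(d,i)); print(-np.array(i['R']).T@i['t'],np.array(i['R']).round(2))
o=get_obs();print(o['clock'],o['qpos'])
save('w2',np.hstack([cv2.resize(cv2.imread(f'pics/{n}.png')[...,::-1],(400,300)) for n in('w_stand','w_cup')]))
```

```text
scene 0.25 [0.6   0.275 0.012]
scene 0.3 [0.6   0.325 0.006]
scene 0.35 [0.6   0.375 0.007]
scene 0.4 [0.6   0.425 0.083]
scene 0.45 [0.6   0.475 0.166]
scene 0.5 [0.6   0.525 0.194]
side 0.25 [0.6   0.275 0.015]
side 0.3 [0.6   0.325 0.01 ]
side 0.35 [0.6   0.375 0.009]
side 0.4 [0.6   0.425 0.143]
side 0.45 [0.6   0.475 0.175]
side 0.5 [0.6   0.525 0.198]
[0.5092876  0.17408282 0.44050073]
[ 0.50969951 -0.18849925  0.54063475] [[-0.29 -0.96 -0.  ]
 [-0.92  0.28  0.28]
 [-0.27  0.08 -0.96]]
4.1417 [-4.83282456e-01 -6.00670818e-02  1.18705810e+00  3.81801522e-04
  2.01529695e+00  1.38252547e+00]
```

View pics/w2.png

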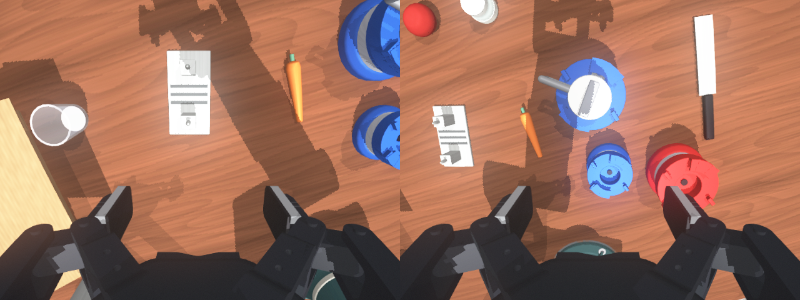

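The left view shows the stand at about (190,92). The right view shows the cup at (590,97) with its handle pointing to (545,80). Next I fit the positions in the wrist clouds.

```bash
cat > fit.py <<'E'
from h import *
def circ(P):
    r=np.linalg.lstsq(np.c_[2*P,np.ones(len(P))],(P**2).sum(1),rcond=None)[0]; return r[:2],np.sqrt(r[2]+r[:2]@r[:2])
def cup(X,c,g,zo=.1):
    X=X.reshape(-1,3);c=c.reshape(-1,3).astype(int);m=np.hypot(X[:,0]-g[0],X[:,1]-g[1])<.11;X=X[m];c=c[m];z=X[:,2]-zo
    T=X[abs(z-.1)<.003][:,:2].astype(np.float32)*1000; print(' grip',len(T),cv2.minAreaRect(T))
    W=X[(abs(z-.07)<.003)&(c.min(1)>185)][:,:2].astype(np.float32)
    h=cv2.convexHull(W)[:,0]; print(' top circ enc',cv2.minEnclosingCircle(W*1000),'lsq',circ(h))
    H=X[(abs(z-.066)<.004)&(np.hypot(*(X[:,:2]-g).T)>.045)][:,:2]
    if len(H):e=H.mean(0)-g; print(' handle',len(H),H.mean(0).round(4),np.degrees(np.arctan2(e[1],e[0])),cv2.minAreaRect(H.astype(np.float32)*1000))
def stand(X,g):
    S=X.reshape(-1,3);S=S[np.hypot(S[:,0]-g[0],S[:,1]-g[1])<.1]
    P=S[abs(S[:,2]-.05)<.003][:,:2].astype(np.float32);k=cv2.kmeans(P,2,None,(3,50,1e-6),5,cv2.KMEANS_PP_CENTERS);k=k[1].ravel()
    for j in(0,1):print(' shoulder',(k==j).sum(),cv2.minAreaRect(P[k==j]*1000))
    print(' both',cv2.minAreaRect(P*1000))
    Q=S[(S[:,2]>.063)&(S[:,2]<.075)]
    a=Q[Q[:,0]>g[0]];b=Q[Q[:,0]<=g[0]];print(' pins',len(a),a.mean(0).round(4),len(b),b.mean(0).round(4))
    P=S[abs(S[:,2]-.008)<.003];print(' plate',cv2.minAreaRect(P[:,:2].astype(np.float32)*1000))
E
python3 - <<'E'
from fit import *
a=np.load('w_stand.npz'); stand(a['X'],[.495,.195])
b=np.load('w_cup.npz'); cup(b['X'],b['p'],np.array([.492,-.168]))
X=b['X'].reshape(-1,3);c=b['p'].reshape(-1,3).astype(int)
D=X[(X[:,2]>.106)&(X[:,2]<.12)&(c[:,2]-c[:,0]>60)&(np.hypot(X[:,0]-.492,X[:,1]+.168)<.09)]
g=np.array([.492,-.168]);an=np.degrees(np.arctan2(*(D[:,:2]-g).T[::-1]));print(np.histogram(an,36,(-180,180)))
D=X[(abs(X[:,2]-.1)<.003)&(np.hypot(X[:,0]-.492,X[:,1]+.168)<.09)][:,:2].astype(np.float32);print(cv2.minEnclosingCircle(D*1000))
save('cupz',cv2.resize(b['p'][80:220,210:370],(640,560),interpolation=cv2.INTER_CUBIC))
E
```

```text
shoulder 431 ((452.2551574707031, 208.8987579345703), (25.493249893188477, 23.509685516357422), 72.78690338134766)
 shoulder 542 ((540.0365600585938, 182.7251434326172), (25.07410430908203, 23.932785034179688), 72.84127807617188)
 both ((496.279052734375, 195.67630004882812), (25.64864158630371, 115.2668685913086), 73.2608413696289)
 pins 35 [0.5399 0.1825 0.0656] 29 [0.4522 0.2092 0.0656]
 plate ((496.2380065917969, 196.1241455078125), (80.724853515625, 154.0983123779297), 72.96126556396484)
 grip 926 ((492.8647155761719, -168.47506713867188), (15.902446746826172, 55.718231201171875), 52.345767974853516)
 top circ enc ((502.011474609375, -156.48617553710938), 50.708133697509766) lsq (array([ 0.49708294, -0.16310078]), np.float64(0.03843322399699043))
 handle 486 [ 0.5338 -0.1163] 51.05212653888005 ((533.950927734375, -115.73902130126953), (44.02138900756836, 11.77163314819336), 50.46223831176758)
(array([  0,   0,   2, 104,   6,   0,   0,   0,   0,  15, 193, 204, 203,
       209, 210, 210,  33,   0,   0,   0,  12, 116,   1,   0,   0,   0,
         0,  31, 165, 157, 153, 155, 154, 153,  28,   0]), array([-180., -170., -160., -150., -140., -130., -120., -110., -100.,
        -90.,  -80.,  -70.,  -60.,  -50.,  -40.,  -30.,  -20.,  -10.,
          0.,   10.,   20.,   30.,   40.,   50.,   60.,   70.,   80.,
         90.,  100.,  110.,  120.,  130.,  140.,  150.,  160.,  170.,
        180.]))
((492.9948425292969, -168.50811767578125), 67.93268585205078)
```

View pics/cupz.png

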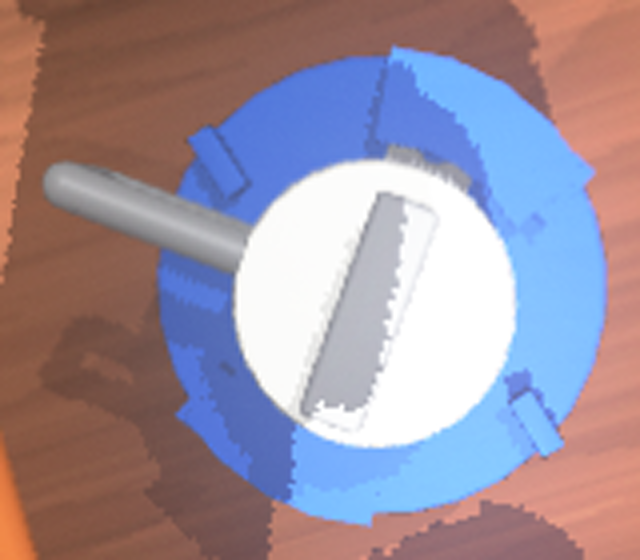

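The cup is centred at (0.4929, -0.1685) with its handle at about 51.5°. The fixed stops are at 35° and -145°, so the cup should stop with its handle at about 108°. I'll push the handle along an arc, watching the force.

```bash
cat > turn.py <<'E'
from h import *
g=np.array([.4929,-.1685])
def pose(phi,t,z,r=.062):
    a=np.radians(phi);e=np.array([np.cos(a),np.sin(a)]);n=np.array([-e[1],e[0]])
    return [*(g+r*e+t*n),z],down(a-np.pi)
def ft(phi):
    f=np.array(get_obs()['contact_force']);a=np.radians(phi);return f@[-np.sin(a),np.cos(a),0],np.linalg.norm(f)
E
python3 - <<'E'
from turn import *
hand.move_gripper(0)
ctrl.move_pose(*pose(51.5,-.035,.26)); p,R=pose(51.5,-.035,.146); ctrl.move_l(p,R,max_speed=.1)
ctrl.pause(.2);print('free',ft(51.5),get_obs()['contact_force'],get_obs()['clock'])
p,R=pose(51.5,-.018,.146); ctrl.move_l(p,R,max_speed=.05)
phi=51.5; log=[]
while phi<113:
    phi+=4 if phi<98 else 1
    p,R=pose(phi,-.017,.146); ctrl.move_l(p,R,max_speed=.05)
    f=ft(phi); log.append((phi,round(f[0],1),round(f[1],1)))
    if f[1]>10: break
print(log); o=get_obs();print(o['clock'],o['position'],o['contact_force'])
E
```

```text
free (np.float64(0.6032532433284367), np.float64(0.7596924262652707)) [-0.72733392  0.05467468  0.21243501] 7.1667
[(55.5, np.float64(-0.5), np.float64(1.3)), (59.5, np.float64(0.5), np.float64(0.6)), (63.5, np.float64(0.4), np.float64(0.5)), (67.5, np.float64(-0.0), np.float64(0.5)), (71.5, np.float64(-0.4), np.float64(0.4)), (75.5, np.float64(0.5), np.float64(0.8)), (79.5, np.float64(0.9), np.float64(1.1)), (83.5, np.float64(0.4), np.float64(0.9)), (87.5, np.float64(-0.9), np.float64(1.2)), (91.5, np.float64(0.5), np.float64(0.9)), (95.5, np.float64(0.9), np.float64(1.1)), (99.5, np.float64(0.2), np.float64(0.4)), (100.5, np.float64(-0.8), np.float64(1.3)), (101.5, np.float64(-0.2), np.float64(1.0)), (102.5, np.float64(-0.0), np.float64(0.6)), (103.5, np.float64(0.2), np.float64(0.7)), (104.5, np.float64(0.1), np.float64(0.1)), (105.5, np.float64(0.6), np.float64(0.6)), (106.5, np.float64(0.4), np.float64(0.5)), (107.5, np.float64(-0.8), np.float64(0.8)), (108.5, np.float64(0.7), np.float64(0.8)), (109.5, np.float64(-0.1), np.float64(0.5)), (110.5, np.float64(-1.5), np.float64(1.9)), (111.5, np.float64(-3.7), np.float64(3.7)), (112.5, np.float64(-5.9), np.float64(6.1)), (113.5, np.float64(-6.0), np.float64(6.4))]
14.1667 [ 0.48511858 -0.10420508  0.1470243 ] [5.41003616 2.58243645 2.1696195 ]
```

Run:
```python
from fit import *
p,d,i=cap('scene'); save('scene2',cv2.resize(p[120:270,190:340],(600,600),interpolation=cv2.INTER_CUBIC)); cup(cloud(d,i),p,np.array([.495,-.167]))
p,d,i=cap('wrist'); cup(cloud(d,i),p,np.array([.4929,-.1685]))
```

```text
grip 138 ((482.71734619140625, -123.73176574707031), (57.183502197265625, 111.15725708007812), 7.268077850341797)
 top circ enc ((489.8605041503906, -169.70994567871094), 34.79292678833008) lsq (array([ 0.48974287, -0.16989349]), np.float64(0.03336410584206386))
 handle 35 [ 0.4877 -0.098 ] 96.06576171788586 ((484.9640808105469, -96.45269775390625), (14.969522476196289, 42.681575775146484), 53.3086051940918)
 grip 6809 ((494.74334716796875, -118.17277526855469), (23.735544204711914, 109.37694549560547), 23.47952651977539)
 top circ enc ((496.31280517578125, -169.21261596679688), 35.125274658203125) lsq (array([ 0.49787138, -0.16923142]), np.float64(0.030122753786238368))
 handle 701 [ 0.494  -0.1008] 89.0297421283114 ((486.5621643066406, -95.34246826171875), (12.244051933288574, 43.28675079345703), 46.00867462158203)
```

View pics/scene2.png

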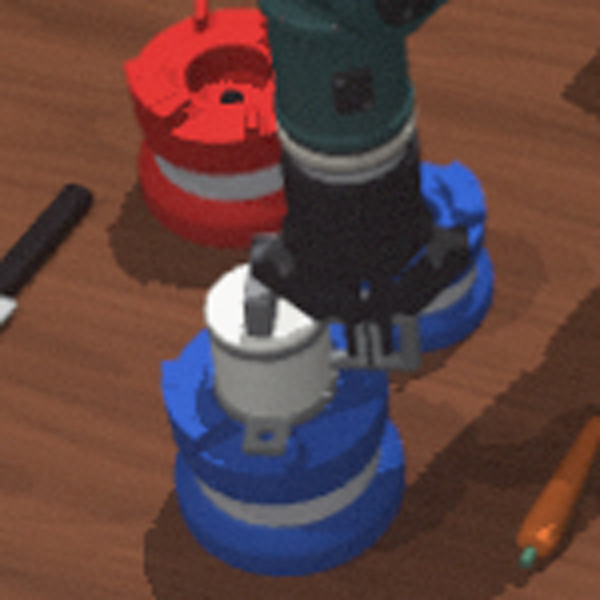

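The cup has turned: its ear at (265,435) is clear of the hook. I'll back off and check the angle from above.

Run:
```python
from fit import *
from turn import pose
p,R=pose(113.5,-.035,.146); ctrl.move_l(p,R,max_speed=.08)
p[2]=.26; ctrl.move_l(p,R,max_speed=.15)
ctrl.move_pose([.44,-.168,.40],down(np.radians(-73)))
p,d,i=cap('wrist'); X=cloud(d,i); g=np.array([.4929,-.1685]); cup(X,p,g)
c=p.reshape(-1,3).astype(int);X=X.reshape(-1,3)
E=X[(abs(X[:,2]-.106)<.003)&(c.max(1)-c.min(1)<40)&(np.hypot(*(X[:,:2]-g).T)<.065)&(np.hypot(*(X[:,:2]-g).T)>.042)][:,:2]
a=np.degrees(np.arctan2(*(E-g).T[::-1]));print('ears',len(E),np.median(a[abs(a)<90]),np.median(a[abs(a)>90]))
S=X[(X[:,2]>.108)&(X[:,2]<.12)&(c[:,2]-c[:,0]>60)&(np.hypot(*(X[:,:2]-g).T)<.07)];a=np.degrees(np.arctan2(*(S[:,:2]-g).T[::-1]));print(np.histogram(a,18,(10,100))[0])
print(get_obs()['clock'])
q=cv2.resize
u,v=np.array(np.where(np.hypot(*(np.nan_to_num(cloud(d,i))[...,:2]-g).reshape(-1,2).T).reshape(480,640)<.09)).reshape(2,-1)
save('cupz2',q(p[u.min():u.max(),v.min():v.max()],(560,560),interpolation=cv2.INTER_CUBIC))
```

```text
grip 925 ((491.3531799316406, -168.94143676757812), (54.32806396484375, 15.912187576293945), 17.330690383911133)
 top circ enc ((487.53509521484375, -152.83010864257812), 51.78192138671875) lsq (array([ 0.48985527, -0.16085565]), np.float64(0.040067910810375626))
 handle 487 [ 0.4722 -0.1054] 108.15261481877282 ((471.9134521484375, -104.43373107910156), (11.229771614074707, 44.83734893798828), 16.83138084411621)
ears 399 16.524318090291143 -163.9123968208404
[ 0  0  0  4 73 50  3  0  0  0  0  0  0  0  0  0  0 23]
16.3083
```

View pics/cupz2.png

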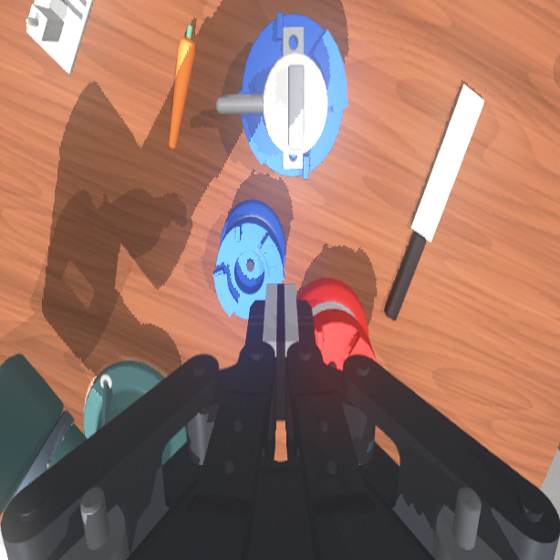

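The cup is at its stop: both ears touch the stops at (280,18) and (306,165), and the cup's x axis is at about 17°. Now I grasp the grip, lift and hover over the stand.

Run:
```python
from h import *
g=[.4922,-.1687]; R=down(np.radians(-73))
hand.move_gripper(.05)
ctrl.move_pose([*g,.26],R); ctrl.move_l([*g,.176],max_speed=.1)
ctrl.pause(.2);f0=get_obs()['contact_force']; hand.move_gripper(0); ctrl.pause(.3)
o=get_obs();print('grip',o['gripper_width'],o['gripper_force'],f0,o['contact_force'],o['position'])
if o['gripper_width']>.012:
    for z in(.180,.190,.206,.276):
        ctrl.move_l([*g,z],max_speed=.06 if z<.25 else .12); o=get_obs();print(z,np.array(o['contact_force']).round(1),round(o['gripper_width'],4))
    ctrl.move_l([.4961,.1957,.256],down(np.radians(-106.8)),max_speed=.15)
    ctrl.pause(.3)
    for n in('wrist','scene','side'):
        p,d,i=cap(n); np.savez('hov_'+n,p=p,X=cloud(d,i)); save('hov_'+n,p)
    o=get_obs();print(o['clock'],o['position'],np.array(o['ee_rot']).round(4),o['contact_force'],o['gripper_width'])
```

```text
grip 0.014740080495341236 58.91504645347595 [-0.18185364 -0.22583557 -0.01973896] [0.64008219 2.30426772 2.04124212] [ 0.49227681 -0.1685559   0.17623611]
0.18 [ 0.6 -0.1 -3.4] 0.0145
0.19 [-0.9  0.3 -3.7] 0.0151
0.206 [-0.6 -0.  -3.7] 0.0149
0.276 [ 0.2  0.2 -3.4] 0.0152
24.1333 [0.49609151 0.19566783 0.25598752] [[ 0.9573 -0.2891 -0.    ]
 [-0.2891 -0.9573 -0.    ]
 [-0.      0.     -1.    ]] [-0.92732879 -0.3048075  -3.60005672] 0.014812591769644364
```

View pics/hov_wrist.png

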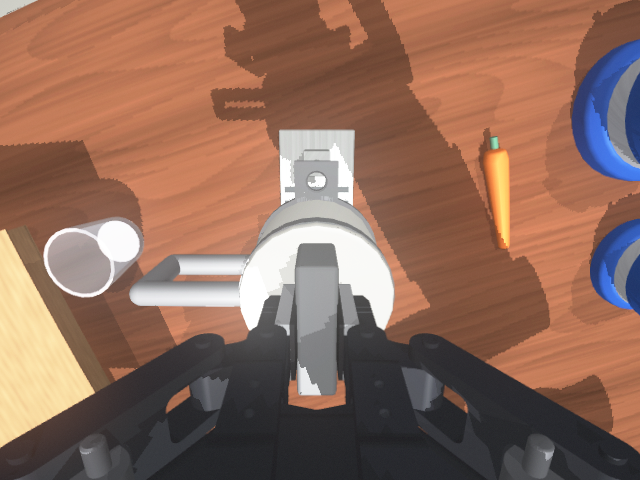

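The grip holds at 14.8 mm. The far ear hole is visible at (317,180), with its pillar beyond at (317,155). I'll locate the hole and the ear in the cloud.

```bash
cat > hole.py <<'E'
from h import *
def hole(X,p,zt,g,rect=True):
    m=((abs(X[...,2]-zt)<.003)&(np.hypot(X[...,0]-g[0],X[...,1]-g[1])<.03)).astype(np.uint8)
    cs,h=cv2.findContours(m,cv2.RETR_CCOMP,cv2.CHAIN_APPROX_NONE)
    out=[]
    for c,hh in zip(cs,h[0]):
        if hh[3]>=0 and cv2.contourArea(c)>15:
            q=c[:,0]; P=X[q[:,1],q[:,0]]  # boundary px of hole lie on the ear
            (cx,cy),r=cv2.minEnclosingCircle(P[:,:2].astype(np.float32)*1000); out.append((cx,cy,r,q.mean(0).round(1),P[:,2].mean()))
    P=X[m>0]; return out,cv2.minAreaRect(P[:,:2].astype(np.float32)*1000),len(P),P.mean(0)
E
python3 - <<'E'
from hole import *
o=get_obs(); c=o['position'][:2]; a=np.radians(-16.8); e=np.array([np.cos(a),np.sin(a)])
for n in('wrist','scene','side'):
    f=np.load(f'hov_{n}.npz')
    for s in(1,-1):
        g=c+s*.046*e
        try:
            h=hole(f['X'],f['p'],.186,g); print(n,s,'expect',g.round(4)); print(h)
        except Exception as x: print(n,s,x)
E
```

```text
wrist 1 expect [0.5401 0.1824]
([(540.0409545898438, 182.62283325195312, 6.762338161468506, array([315.8, 181. ]), np.float64(0.1838004909998301))], ((536.6277465820312, 183.28501892089844), (47.67042922973633, 30.52701759338379), 72.94835662841797), 1644, array([0.53851175, 0.1829352 , 0.18430761]))
wrist -1 'NoneType' object is not subscriptable
scene 1 expect [0.5401 0.1824]
([(545.010986328125, 180.68438720703125, 11.3427734375, array([393.6, 248.6]), np.float64(0.1852036197017692))], ((538.9588623046875, 183.86981201171875), (48.1474494934082, 34.17238998413086), 75.375244140625), 108, array([0.53693419, 0.18377088, 0.18540242]))
scene -1 'NoneType' object is not subscriptable
side 1 expect [0.5401 0.1824]
([], ((534.4324951171875, 180.8225860595703), (38.8138542175293, 26.840099334716797), 67.03768920898438), 89, array([0.53475487, 0.18310605, 0.18617291]))
side -1 expect [0.4521 0.209 ]
([], ((446.8255310058594, 202.77651977539062), (24.883039474487305, 47.26357650756836), 8.958484649658203), 72, array([0.44757938, 0.20628739, 0.18621197]))
```

The hole (540.0, 182.6) matches the pin (539.9, 182.5) to within 0.2 mm. I'll lower to just above the pins and recheck.

Run:
```python
from hole import *
ctrl.move_l([.4961,.1957,.162],max_speed=.08); ctrl.pause(.3)
p,d,i=cap('wrist');X=cloud(d,i);save('low',np.hstack([cv2.resize(p[60:220,210:420],(420,320),interpolation=cv2.INTER_CUBIC)]))
o=get_obs();print(o['clock'],o['position'],o['contact_force'])
g=np.array([.5401,.1824])
print(hole(X,p,.091,g))
Q=X.reshape(-1,3);Q=Q[np.hypot(*(Q[:,:2]-g).T)<.008]
for lo,hi in((.045,.055),(.058,.064),(.064,.075)):
    q=Q[(Q[:,2]>lo)&(Q[:,2]<hi)];print(lo,len(q),q.mean(0) if len(q) else 0)
```

```text
25.8083 [0.496188   0.19571811 0.16221124] [ 0.0392558  -0.045721   -4.81834269]
([(540.0465087890625, 182.85946655273438, 6.072669982910156, array([316.4, 181. ]), np.float64(0.08946271068962908))], ((536.6737670898438, 183.26535034179688), (47.87732696533203, 30.80828285217285), 72.22181701660156), 1715, array([0.53872658, 0.18299602, 0.09047491]))
0.045 83 [0.53543188 0.18415049 0.04840113]
0.058 32 [0.53923285 0.18278716 0.06264516]
0.064 59 [0.54013113 0.18235391 0.06615114]
```

View pics/low.png

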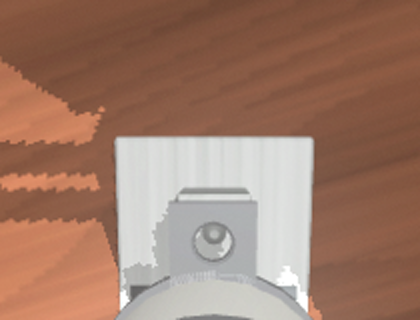

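The pin (214,232) shows centred sideways in the hole (213,240), and the parallax accounts for the rest. The cloud puts the pin at (540.1, 182.4) and the hole at (540.0, 182.9), so I lower with force checks.

Run:
```python
from h import *
z=.162
while z>.1225:
    z-=.004 if z>.132 else .001
    ctrl.move_l([.4961,.1956,z],max_speed=.04); o=get_obs(); f=np.array(o['contact_force'])
    if z<.152: print(round(z,3),f.round(1),round(o['position'][2],4))
    if f[2]>4 or np.hypot(f[0],f[1])>10: break
print(o['clock'])
```

```text
0.15 [-0.  -0.1 -3.3] 0.1496
0.146 [ 0.3 -0.9 -3.6] 0.1456
0.142 [-0.9 -0.4 -3.8] 0.1415
0.138 [-0.8 -0.2 -3.4] 0.1375
0.134 [-0.1 -0.3 -4.2] 0.1336
0.13 [-0.1 -0.9 -3. ] 0.1295
0.129 [ 0.2 -1.  -3.7] 0.129
0.128 [-0.2 -0.2 -3.3] 0.128
0.127 [-0.7 -0.3 -3.5] 0.1269
0.126 [ 0.9 -0.3 -1.8] 0.1262
0.125 [-1.8 -0.   4.4] 0.1262
29.0583
```

Contact came at TCP z = 0.126, exactly where the flange sits on the shoulders. I release, retreat and check.

Run:
```python
from fit import *
hand.move_gripper(.05); ctrl.pause(.2)
ctrl.move_l([.4961,.1956,.25],max_speed=.1); ctrl.move_l([.40,.195,.32],max_speed=.2); ctrl.pause(.3)
p,d,i=cap('wrist');X=cloud(d,i);cup(X,p,np.array([.4961,.1957]),.05)
Q=X.reshape(-1,3);t=Q[(np.hypot(Q[:,0]-.496,Q[:,1]-.196)<.025)&(Q[:,2]>.1)][:,2];print('grip top',np.percentile(t,[50,90]))
m=[]
for s in(1,-1):
    a=np.radians(-16.8);g=np.array([.4961,.1957])+s*.053*np.array([np.cos(a),np.sin(a)])
    t=Q[np.hypot(*(Q[:,:2]-g).T)<.007][:,2];print('ear z',len(t),np.median(t) if len(t) else 0)
o=get_obs();print(o['clock'],o['contact_force'])
s,_,_=cap('side');save('end',np.hstack([cv2.resize(p,(400,300)),cv2.resize(s,(400,300))]))
```

```text
grip 1266 ((496.34320068359375, 196.23587036132812), (15.919007301330566, 54.59265899658203), 73.41975402832031)
 top circ enc ((502.4851989746094, 220.0092010498047), 59.98104476928711) lsq (array([0.50254071, 0.21793181]), np.float64(0.05187909141681113))
 handle 571 [0.5149 0.2589] 73.41023549766892 ((515.1212158203125, 260.17486572265625), (44.873130798339844, 11.514793395996094), 73.72795867919922)
grip top [0.12320269 0.14884555]
ear z 117 0.05441090903025629
ear z 104 0.05442929345964066
32.1833 [-0.18164123  0.57917497 -0.22596152]
```

View pics/end.png

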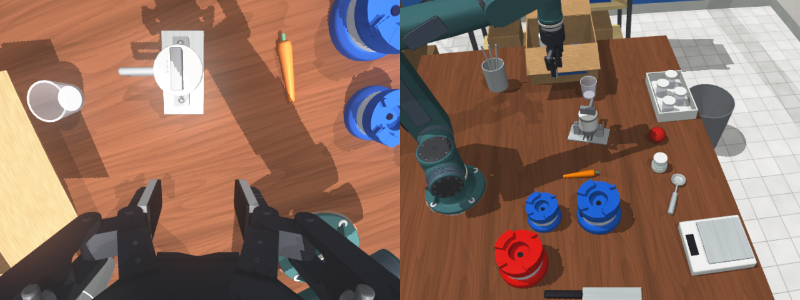

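The cup stands level on the stand at (182,70) with both ears at the same height. The bystanders are where they were, and the gripper is clear.

```bash
python3 -c "
from workcell import ticket
print(ticket.job_done())"
```

```text
the job is handed in; nothing more can be done
None
```

The cup was turned by its handle to the stop, lifted straight out and set fully down over both pins of the drip stand. The gripper had let go and was clear at about 32 s, and the job is handed in.

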